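Load the breaking stand and fold its chip guard to 45 degrees

ROBOT

A 6-joint arm with a two-finger parallel gripper is mounted at the origin on the work surface. World frame = base frame: x ahead of the robot, y to its left, z up, the work surface at z = 0. Lengths are in m, angles in rad, forces in N, time in s.
With the tool pointing down it reaches from about 0.4 to 0.825 m from the base axis. Payload 7 kg.
Tool frame: the origin (TCP) lies on the centre line of the jaws, within the pads' length; the fingertips stand 11 mm ahead of it and the grasp point (between the pads) lies 8 mm behind it; z points along the fingers, y is the direction in which the jaws open and shut (so a half turn about z gives the same grasp; the last joint's range is limited). The gripper opens to 88 mm and grips with 3 to 60 N. Pads are 19 mm wide; open, the fingers measure 130 mm over their backs; the gripper's body (78 mm by 193 mm) begins 47 mm behind the grasp point.
Start: joints at [-1.048, 0.359, 0.012, 0, -1.224, -0.288], TCP at [0.157, -0.656, 0.238] pointing down, gripper open.
Joint ranges: [-3.07, 3.07], [-1.43, 2.12], [-1.02, 1.25], [-3.03, 1.67], [-3.05, -0], [-3.03, 3.03]. Speed limits (rad/s): [2.39, 2.39, 3.01, 3.14, 3.14, 3.14].

INTERFACE

Orientations are given as [roll, pitch, yaw] about the fixed x, y, z axes, in that order (R = Rz(yaw) Ry(pitch) Rx(roll)).
In Python, from station import * gives the robot as it stands.
- The arm moves only by the tool play_rows, never from a script. Its argument "targets" is a list of rows, each a list of 7 numbers: the turn, a rotation vector about the world's x, y, z in rad, then the shift along the world's x, y, z in m, then the opening, from 0 (shut) to 1 (fully open). A call has 1 to 12 rows; each row shifts and turns the pose as measured when the row begins; what a row does not reach is not made up. A row lasts 1/8 s, in which the tool goes at most 62.5 mm and 10.7 degrees, less where a joint would pass 70% of its speed; a pose out of reach is approached as far as the arm can. A call is refused whole if a number of a shift passes 0.0625 or a number of a turn 0.188, either way. A call with a gripper value outside its range is refused whole. The fingers move at their own pace and stop on an object; "grip_force" is the grip in N (left out, the last holds). Time passes only in rows, so rows that do not move let the fingers close. It gives the time, the measured TCP pose, the force and the opening at its end, in the units of the state.
- get_state(): the state, without advancing time (a new reading comes with each control period).
- grab_frame(name): name is "side" or "top"; returns (picture, depth): 400x640x3 uint8, blue, green, red; 400x640 float32, m along the optical axis (not along the pixel's ray), 0 where there is no reading.
- camera_params(name): a dict with "camera_matrix" (3x3 intrinsics, pixels), "dist" ([k1, k2, p1, p2, k3] as OpenCV has them; the pictures are not rectified), "extrinsics" (4x4, takes a point from world to camera coordinates). Camera axes: x right, y up, looking along -z (the intrinsics and any distortion apply to the point x, -y, -z); pixel columns grow to the right and rows downward; lengths in m; the calibration is good to about 2 mm. A picture is of the moment at which its call begins. camera_params takes no time and is no camera call.
- job_done(): hands the job in, once; it reports no verdict.
The state is a dict: "t": time; "q": joint angles; "qd": joint speeds; "joint_efforts": joint torques, N m; "eef_pos": TCP position; "ee_rot": TCP orientation; "force": force on the tool from outside, world axes, zero at the start; "moment": the same for the moment, N m; "width": finger opening in m.
Only numpy, scipy, OpenCV 4.12 (cv2) and the standard library are available. Lean on these libraries where they do the work, as an engineer would, in place of code of your own. Each camera call takes 0.05 s, during which the arm holds its last target.

TASK

Get the stand ready for breaking a mortar block: lower the block that has a notch in each end onto the stand so that its notches drop over the two upright keys and it lies flat on the plate (do not drop it). Then fold the clear hinged chip guard over it to 45 degrees, in line with the two sloping side arms, and leave it standing there. Leave the plain block, the hammer and the jar where they are.

Things in the scene. Friction and masses are not known exactly. Their poses are not given: they have to be found in the camera images.
- block_center (a point): Centre of the loose notched block to load: grey mortar, 52 (its x) x 100 (y) x 45 mm high, 0.35 to 0.65 kg, lying flat on the table, this point 22.5 mm up. In the middle of each 52 mm wide end (+y and -y) is a notch through the full height, 17 mm wide and 16 mm deep, seen from above. Half a turn about z makes no difference. Grasp it across the 52 mm.
- spare_center (a point): Centre of the plain block of the same size, material and axes but without notches; a bystander.
- seat (a point): Point on the top of the stand's plate half-way between the two keys, 12 mm above the table; axes are the stand's, z up. A seated block lies flat on the plate, its centre above this point, its long axis along the seat's y, with 2.5 mm play to each side (x) and 3 mm each way along y.
- key (a point): Top of one of the stand's two steel keys, at (0, 43.5, 22) mm from the seat; the other is at (0, -43.5, 22) mm. Each is 12 mm wide (x), 13 mm long (y), 22 mm high above the plate, with a round top as a lead-in. Axes as the seat.
- stand: The stand, fixed to the table: dark steel plate 235 mm (x) by 215 mm (y from -97 to +118 mm), 12 mm thick. Origin on the table right under the seat; axes as the seat.
- bracket_end (a point): Upper end of one of the two grey side arms, on its upper face, at x = 106 mm from the seat; the other is at x = -106 mm. The arms are 10 mm wide and rise at 45 degrees from the hinge, 70 mm long, towards smaller y, to 77 mm above the plate. Their upper faces are flush with the guard's upper face when it is at 45 degrees.
- guard_hinge (a point): Middle of the guard's hinge axis, at (0, 95, 25) mm from the seat; the axis runs along the seat's x. Axes turn with the guard: -y points along the panel from hinge to free edge, x along the hinge, z out of the guard's upper (back) face.
- guard_edge (a point): Middle of the guard's free edge, 170 mm from the hinge along the guard's -y; axes as guard_hinge. The guard is a stiff panel 190 mm wide (x), 170 mm long and 6 mm thick (3 mm either side of this point), clear plastic with bare aluminium edging, 0.3 kg.
- guard (a joint): Angle of the guard above level, rad: 0 = level, free edge towards the seat's -y over the block; 0.785 = 45 degrees, in line with the side arms; 1.571 = upright; more = leaning back, away from the block (starts at 1.75 to 2.1). The stiff hinge stays where left; 2 to 6 N square to the panel near its free edge moves it. No stop at 45 degrees: it can be pushed on (limits 0, 2.3).
- hammer: Hammer with wooden handle and dark steel head, 280 mm long, lying along its x on the table; a bystander. Origin on its underside at mid-length.
- jar_center (a point): Centre of a clear closed jar, 66 mm in diameter, 100 mm high, standing on the table, this point 50 mm above its underside; a bystander.
Things that resemble listed ones, but are neither listed nor needed, are in the scene too. Leave any orange or purple look-alike of the part that bears block_center alone.

How it is judged:
On the way, in this order (a step that is already met when the one before it is completed fails the run):
1. the notched block lies flat on the plate over both keys while the guard is still up (more than 75 degrees above level) (z of block_center in the frame of seat below 0.0255 m and horizontal distance between block_center and seat below 0.007 m and angle between the y axis of block_center and the y axis of seat, either way round below 0.1 rad and angle between block_center's own z axis and vertical below 0.05 rad and value of joint guard above 1.31 rad), for 0.2 s.
2. the guard is at 45 degrees, to within 6 degrees (value of joint guard between 0.68 and 0.89 rad), for 0.2 s.
At the end, for the whole second after the job is handed in: Guard still at 45 degrees (within 6); notched block flat on the plate over both keys (centre within 7 mm of the seat, underside within 3 mm of the plate, turned under 5.7 and tipped under 2.8 degrees); plain block, hammer and jar within 30 mm of where they began (all of step 2 and not (velocity of joint guard above 0.05 rad/s) and not (velocity of joint guard below -0.05 rad/s) and z of block_center in the frame of seat below 0.0255 m and horizontal distance between block_center and seat below 0.007 m and angle between the y axis of block_center and the y axis of seat, either way round below 0.1 rad and angle between block_center's own z axis and vertical below 0.05 rad and distance of each of spare_center, hammer, jar_center from where it was at the start of the episode below 0.03 m); the robot touches nothing.
It fails at once if the plain block, the hammer or the jar is moved by more than 30 mm (distance of any of spare_center, hammer, jar_center from where it was at the start of the episode above 0.03 m).
It fails at once if the block is dropped onto the stand (falling faster than 0.55 m/s there with no finger on it) (horizontal distance between block_center and seat below 0.05 m and linear speed of block above 0.55 m/s and contact force between the fingers and block below 0.1 N).
It also fails if it takes over 66 s, if anything falls off the work surface, if the arm or the gripper's body presses on something with over 40 N, if the wrist force passes 120 N, or if a joint passes its speed limit or range.

## Working session

There is one attempt and no reset: what is moved stays moved. The work goes in short steps, Python scripts to look and compute and a tool call to move; the robot and the scene stay as the last step left them, time stands still between calls to the robot, and variables do not carry over. Pictures are saved under pics/ and viewed, and the job is handed in when it is done.

Besides the shell and the picture viewer there is one more tool, called as name(argument=value, ...) on one line, values as JSON. play_rows: Moves the arm, as the interface text tells. Its arguments: {"type":"object","properties":{"targets":{"type":"array","items":{"type":"array","items":{"type":"number"}}},"grip_force":{"type":"number"}},"required":["targets"]}

```bash
ls; mkdir -p pics; cat > h.py <<'E'
from station import *
import numpy as np, cv2
def cam(n):
    p=camera_params(n); return np.array(p["camera_matrix"]),np.array(p["dist"],float),np.array(p["extrinsics"])
def ray(n,uv):
    K,d,E=cam(n); uv=np.array(uv,float).reshape(-1,1,2)
    x=cv2.undistortPoints(uv,K,d).reshape(-1,2)
    dc=np.c_[x[:,0],-x[:,1],-np.ones(len(x))]
    R=E[:3,:3];t=E[:3,3]
    return -R.T@t, dc@R
def atz(n,uv,z):
    c,d=ray(n,uv); z=np.broadcast_to(z,len(d)); return c+d*((z-c[2])/d[:,2])[:,None]
def atdepth(n,uv,D):
    c,d=ray(n,uv); return c+d*np.array(D).reshape(-1,1)
def proj(n,P):
    K,d,E=cam(n); P=np.array(P,float).reshape(-1,3)
    c=P@E[:3,:3].T+E[:3,3]; c=c*[1,-1,-1]
    return cv2.projectPoints(c,np.zeros(3),np.zeros(3),K,d)[0].reshape(-1,2)
E
python3 - <<'E'
from h import *
print(get_state())
for n in ("side","top"):
    im,d=grab_frame(n); cv2.imwrite(f"pics/{n}0.png",im); np.save(f"{n}0.npy",d)
    K,dd,Ex=cam(n); print(n,K.tolist(),dd,(-Ex[:3,:3].T@Ex[:3,3]), Ex[:3,:3].round(3).tolist(),(d==0).mean())
E
```

```text
pics
{'t': 0.0, 'q': array([-1.04788926e+00,  3.59407538e-01,  1.10691108e-02, -2.99969439e-04,
       -1.22412413e+00, -2.88077440e-01]), 'qd': array([ 5.87464392e-04,  3.60697740e-04, -7.89755155e-05, -2.08740896e-03,
        2.86680793e-03,  1.63042928e-04]), 'joint_efforts': array([ 8.39077416e-05, -5.82723105e+01,  2.93053025e+01,  6.99721992e+00,
        6.92199043e-03, -2.03359104e-04]), 'eef_pos': array([ 0.15689231, -0.65603292,  0.23662283]), 'ee_rot': array([ 3.13991497e+00, -2.03059805e-04, -2.90686501e+00]), 'force': array([-0.26239873,  0.7376775 ,  0.36205758]), 'moment': array([ 0.00514584,  0.01608823, -0.01659915]), 'width': 0.08741269088833839}
side [[477.8226060225276, 0.0, 316.74045953321286], [0.0, 477.8226060225276, 196.1480235045197], [0.0, 0.0, 1.0]] [0.01045329 0.         0.         0.         0.        ] [-0.40252734  0.53693506  0.80986799] [[-0.444, -0.896, -0.007], [0.505, -0.257, 0.824], [-0.74, 0.362, 0.566]] 0.00376953125
top [[458.52717994627363, 0.0, 324.1918354636041], [0.0, 458.52717994627363, 194.18883174389512], [0.0, 0.0, 1.0]] [-0.0185933  0.         0.         0.         0.       ] [0.39837044 0.06994748 1.21595965] [[-0.027, -1.0, 0.013], [0.995, -0.026, 0.094], [-0.094, 0.015, 0.995]] 0.0041015625
```

View pics/top0.png

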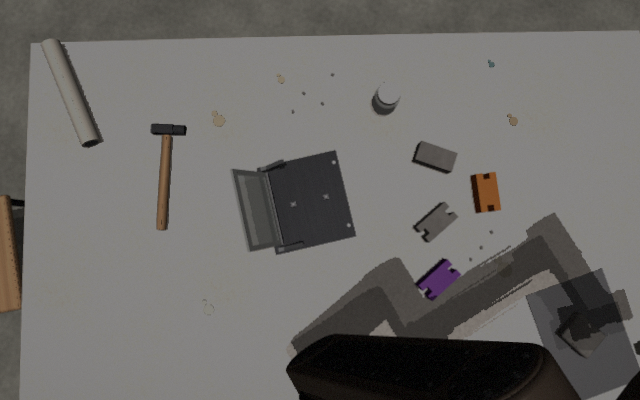

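View pics/side0.png

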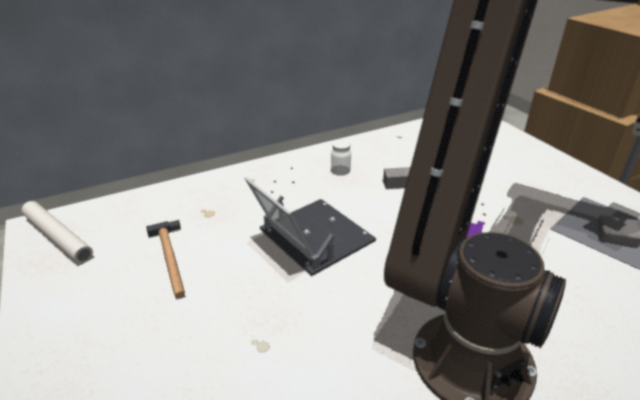

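Candidates in the top view are the grey notched block at (436,222), plain grey at (435,157), orange notched at (487,192) and purple notched at (438,279). I choose the grey one at (436,222) and check it in a close crop.

```bash
python3 - <<'E'
import cv2,numpy as np
im=cv2.imread("pics/top0.png")
a=cv2.resize(im[135:255,400:480],None,fx=5,fy=5,interpolation=cv2.INTER_CUBIC)
b=cv2.resize(im[140:265,225:365],None,fx=2.85,fy=2.85*600/125/2.85,interpolation=cv2.INTER_CUBIC)
b=cv2.resize(im[140:265,225:365],(396,354),interpolation=cv2.INTER_CUBIC)
o=np.zeros((600,800,3),np.uint8);o[:,:400]=a;o[:354,404:]=b
o=cv2.convertScaleAbs(o,alpha=1.6,beta=20)
cv2.imwrite("pics/crop0.png",o)
E
```

```text
(no output)
```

View pics/crop0.png

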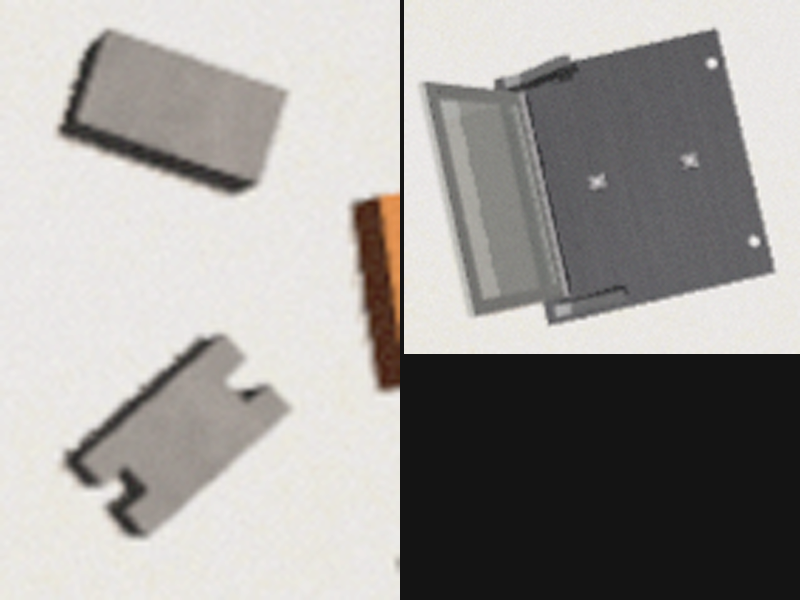

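```bash
python3 - <<'E'
from h import *
im=cv2.imread("pics/top0.png"); D=np.load("top0.npy")
v,u=np.mgrid[0:400,0:640]; uv=np.c_[u.ravel(),v.ravel()]
P=atdepth("top",uv,D.ravel()).reshape(400,640,3)
g=cv2.cvtColor(im,cv2.COLOR_BGR2GRAY)
print("block depth z",P[218:227,432:440,2].mean(),P[155:160,430:440,2].mean(),"table",np.median(P[100:130,420:480,2]),"plate",np.median(P[210:230,300:330,2]))
print("key px depth",P[190:210,288:298].shape,P[200:208,289:297,2].round(3).max(),P[192:200,322:330,2].max())
def fit(box,lo,hi,z):
    x0,y0,x1,y1=box; m=np.zeros_like(g)
    m[y0:y1,x0:x1]=cv2.inRange(g,lo,hi)[y0:y1,x0:x1]
    n,l,s,c=cv2.connectedComponentsWithStats(m,connectivity=4)
    k=1+s[1:,4].argmax(); vv,uu=np.where(l==k)
    W=atz("top",np.c_[uu,vv],z)[:,:2]
    r=cv2.minAreaRect((W*1000).astype(np.float32)); print(s[k],r, "mean",W.mean(0)); return r
print(g[222,436],g[157,435],g[100:130,440].mean(),g[230,310],g[215:232,420:450].tolist()[::4])
fit((405,195,465,248),75,125,.045)
fit((405,135,465,180),75,125,.045)
fit((262,145,362,260),20,85,.012)
# keys
for b in ((288,199,299,210),(320,191,331,202)):
    x0,y0,x1,y1=b; s=g[y0:y1,x0:x1].astype(float); w=np.clip(s-85,0,None); vv,uu=np.mgrid[y0:y1,x0:x1]
    c=((w*uu).sum()/w.sum(),(w*vv).sum()/w.sum()); print(c,atz("top",[c],.012),atz("top",[c],.034))
    print(s.astype(int))
E
```

```text
block depth z 0.04589026971154306 0.04581401056934194 table 0.0011116490579773375 plate 0.012979680374055058
key px depth (20, 10, 3) 0.037 0.03936895854511846
81 80 131.76666666666668 49 [[133, 132, 133, 126, 100, 60, 29, 23, 42, 62, 76, 83, 84, 84, 84, 85, 86, 84, 83, 88, 87, 86, 87, 85, 88, 87, 85, 85, 74, 63], [98, 45, 29, 24, 48, 75, 85, 82, 82, 83, 82, 81, 83, 81, 84, 82, 84, 82, 80, 81, 83, 81, 84, 85, 89, 88, 86, 87, 85, 86], [68, 83, 83, 83, 83, 82, 84, 82, 84, 85, 83, 83, 83, 83, 83, 81, 84, 82, 79, 82, 82, 82, 86, 85, 86, 85, 84, 82, 84, 88], [83, 83, 83, 83, 81, 81, 85, 85, 81, 83, 81, 84, 81, 83, 82, 83, 83, 82, 80, 83, 80, 81, 82, 81, 82, 89, 107, 126, 132, 132], [81, 100, 116, 110, 65, 23, 19, 34, 59, 77, 82, 81, 81, 82, 82, 81, 83, 81, 83, 80, 82, 94, 113, 130, 132, 132, 132, 132, 134, 133]]
[415 201  44  42 750] ((430.623779296875, -228.78123474121094), (63.39860916137695, 111.96307373046875), 39.22373580932617) mean [ 0.42965964 -0.23561559]
[416 140  42  33 764] ((601.4519653320312, -241.96554565429688), (102.6742935180664, 55.83051681518555), 67.70854949951172) me
[... 801 characters left out ...]
8  49  49  48  48  48  50  47  49  48  49]]
(np.float64(325.51428571428573), np.float64(196.07142857142858)) [[0.50652155 0.04830662 0.012     ]] [[0.5045453  0.04870206 0.034     ]]
[[ 48  51  48  51  46  47  50  48  47  51  47]
 [ 48  47  47  48  46  49  49  51  46  49  48]
 [ 50  47  48  46  48  51  55  57  54  47  49]
 [ 51  49  51  56  66  65  77  76  63  47  47]
 [ 48  49  57  79  91  96  99  85  62  46  47]
 [ 49  49  57  77  90 111 117  91  71  48  50]
 [ 49  49  41  53  85 103 105  86  83  55  51]
 [ 50  48  49  47  69  79  76  81  86  59  48]
 [ 50  48  49  57  64  52  38  41  45  50  49]
 [ 46  46  49  42  45  50  47  49  49  53  51]
 [ 50  46  49  48  47  47  48  49  51  50  48]]
```

```bash
cat >> h.py <<'E'
from scipy.optimize import minimize
NOTCH=np.array([[-26,-50],[-8.5,-50],[-8.5,-34],[8.5,-34],[8.5,-50],[26,-50],[26,50],[8.5,50],[8.5,34],[-8.5,34],[-8.5,50],[-26,50]])/1000
PLATE=np.array([[-117.5,-97],[117.5,-97],[117.5,118],[-117.5,118]])/1000
def render(n,poly,z0,z1,p,box,vals,bg,S=8,blur=.6):
    x0,y0,x1,y1=box; c,s=np.cos(p[2]),np.sin(p[2])
    W=poly@np.array([[c,s],[-s,c]])+p[:2]; k=len(W)
    q=lambda z:(np.round(((proj(n,np.c_[W,np.full(k,z)])-[x0,y0]+.5)*S-.5)*16)).astype(np.int32)
    a,b=q(z0),q(z1); I=np.full(((y1-y0)*S,(x1-x0)*S),bg,np.float32)
    for i in range(k):
        j=(i+1)%k; cv2.fillPoly(I,[np.array([a[i],a[j],b[j],b[i]])],vals[0],shift=4)
    cv2.fillPoly(I,[b],vals[1],shift=4)
    I=cv2.GaussianBlur(I,(0,0),blur*S); return cv2.resize(I,(x1-x0,y1-y0),interpolation=cv2.INTER_AREA)
def fitprism(n,g,poly,z0,z1,p0,box,vals,bg,mask=None):
    x0,y0,x1,y1=box; T=g[y0:y1,x0:x1].astype(float)
    m=np.ones_like(T) if mask is None else mask
    f=lambda p:(m*np.clip(abs(render(n,poly,z0,z1,p,box,vals,bg)-T),0,40)**2).sum()/m.sum()
    best=None
    for d in (0,.05,-.05):
        r=minimize(f,np.array(p0)+[0,0,d],method="Nelder-Mead",options=dict(initial_simplex=np.array(p0)+[0,0,d]+np.array([[0,0,0],[.008,0,0],[0,.008,0],[0,0,.05]]),xatol=1e-5,fatol=1e-4))
        if best is None or r.fun<best.fun: best=r
    return best.x,best.fun**.5
E
cat > fit0.py <<'E'
from h import *
im=cv2.imread("pics/top0.png"); g=cv2.cvtColor(im,cv2.COLOR_BGR2GRAY)
A=np.radians
box=(408,195,466,248)
p,e=fitprism("top",g,NOTCH,0,.045,[.4306,-.2288,A(39-90)],box,(25,83),132);print("block",p,np.degrees(p[2]),e)
p2,e=fitprism("top",g,NOTCH,0,.045,[.4306,-.2288,A(-39)],box,(25,83),132);print("block alt",p2,np.degrees(p2[2]),e)
b2=(260,140,370,262); m=np.ones((122,110));m[:,:35]=0
ps,e=fitprism("top",g,PLATE,0,.012,[.4959,.0911,A(11.6)],b2,(35,49),132,m);print("stand",ps,np.degrees(ps[2]),e)
o=im.copy()
for poly,q,z in ((NOTCH,p,.045),(PLATE,ps,.012)):
    c,s=np.cos(q[2]),np.sin(q[2]);W=poly@np.array([[c,s],[-s,c]])+q[:2]
    cv2.polylines(o,[np.round(proj("top",np.c_[W,np.full(len(W),z)])*16).astype(np.int32)],True,(0,0,255),1,shift=4)
    c1=[q[0],q[1]]
for y in(.0435,-.0435):
    q=ps;kk=[q[0]-np.sin(q[2])*y,q[1]+np.cos(q[2])*y]; print("key",kk,proj("top",[kk+[.023]]))
cv2.imwrite("pics/fit0.png",cv2.resize(o[135:265,255:470],None,fx=3.7,fy=3.7,interpolation=cv2.INTER_NEAREST))
E
python3 fit0.py
```

```text
block [ 0.43064649 -0.22478531 -0.79832963] -45.74091853809171 20.6797377934504
block alt [ 0.43142673 -0.23385625 -0.05415994] -3.103135722138141 16.479971903142122
stand [0.49578286 0.09083443 0.20162646] 11.552345397247503 3.8508866293232717
key [np.float64(0.48707141095890155), np.float64(0.13345321762343623)] [[293.13172818 203.97461948]]
key [np.float64(0.5044943015149675), np.float64(0.04821565029147077)] [[325.6357213  196.46456786]]
```

View pics/fit0.png

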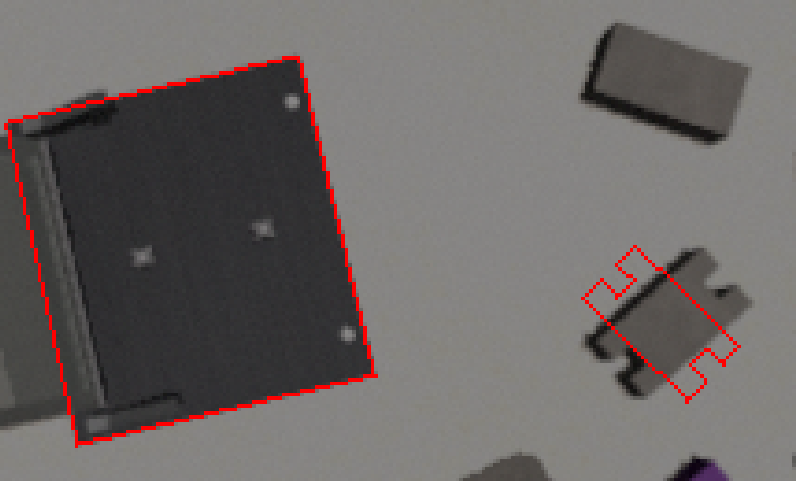

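```bash
sed -i 's/A(39-90)/A(41)/; /block alt/d' fit0.py; python3 fit0.py; python3 - <<'E'
from h import *
D=np.load("top0.npy")
s=get_state();print(s['t'])
# guard edge from top depth
v,u=np.mgrid[165:255,228:285]; P=atdepth("top",np.c_[u.ravel(),v.ravel()],D[165:255,228:285].ravel()).reshape(90,57,3)
ps=np.array([.49578,.09083]);a=.20163
R=np.array([[np.cos(a),np.sin(a)],[-np.sin(a),np.cos(a)]])
L=np.c_[(P.reshape(-1,3)[:,:2]-ps)@R.T,P.reshape(-1,3)[:,2]-.012].reshape(90,57,3)
print(L[45,::4].round(3))
print(L[15,::4].round(3))
E
```

```text
block [ 0.43121188 -0.23402646  0.67609546] 38.73741628496922 3.8335795025298682
0.1
[[ 0.025  0.216 -0.013]
 [ 0.023  0.205 -0.009]
 [ 0.02   0.195 -0.009]
 [-0.001  0.155  0.185]
 [-0.002  0.148  0.174]
 [-0.002  0.142  0.155]
 [-0.003  0.135  0.138]
 [-0.003  0.128  0.12 ]
 [-0.004  0.121  0.103]
 [-0.004  0.114  0.082]
 [-0.005  0.106  0.062]
 [-0.005  0.098  0.038]
 [-0.005  0.091  0.003]
 [-0.007  0.081 -0.002]
 [-0.009  0.071 -0.002]]
[[ 0.103  0.199 -0.01 ]
 [ 0.069  0.158  0.184]
 [ 0.068  0.151  0.178]
 [ 0.068  0.144  0.163]
 [ 0.069  0.137  0.144]
 [ 0.07   0.131  0.125]
 [ 0.071  0.124  0.106]
 [ 0.072  0.116  0.086]
 [ 0.072  0.108  0.07 ]
 [ 0.073  0.1    0.05 ]
 [ 0.074  0.092  0.028]
 [ 0.076  0.084 -0.001]
 [ 0.073  0.074  0.001]
 [ 0.071  0.064  0.001]
 [ 0.068  0.053 -0.001]]Traceback (most recent call last):
  File "fit0.py", line 7, in <module>
    ps,e=fitprism("top",g,PLATE,0,.012,[.4959,.0911,A(11.6)],b2,(35,49),132,m);print("stand",ps,np.degrees(ps[2]),e)
         ~~~~~~~~^^^^^^^^^^^^^^^^^^^^^^^^^^^^^^^^^^^^^^^^^^^^^^^^^^^^^^^^^^^^^
  File "h.py", line 37, i
[... 478 characters left out ...]
,bg)-T),0,40)**2).sum()/m.sum()
                              ~~~~~~^^^^^^^^^^^^^^^^^^^^^^^^^^^^
  File "h.py", line 26, in render
    a,b=q(z0),q(z1); I=np.full(((y1-y0)*S,(x1-x0)*S),bg,np.float32)
        ~^^^^
  File "h.py", line 25, in <lambda>
    q=lambda z:(np.round(((proj(n,np.c_[W,np.full(k,z)])-[x0,y0]+.5)*S-.5)*16)).astype(np.int32)
                           ~~~~^^^^^^^^^^^^^^^^^^^^^^^^^
  File "h.py", line 16, in proj
    K,d,E=cam(n); P=np.array(P,float).reshape(-1,3)
          ~~~^^^
  File "h.py", line 4, in cam
    p=camera_params(n); return np.array(p["camera_matrix"]),np.array(p["dist"],float),np.array(p["extrinsics"])
ValueError: time passes only in moves, steps and waits
```

play_rows(targets=[[0, 0, 0.183, 0.025, 0.038, 0, 1], [0, 0, 0.183, 0.025, 0.038, 0, 1], [0, 0, 0.183, 0.025, 0.038, 0, 1], [0, 0, 0.183, 0.025, 0.038, 0, 1], [0, 0, 0.183, 0.025, 0.038, 0, 1], [0, 0, 0.183, 0.025, 0.038, 0, 1], [0, 0, 0.183, 0.025, 0.038, -0.01, 1], [0, 0, 0.183, 0.025, 0.038, -0.01, 1], [0, 0, 0.183, 0.025, 0.038, -0.01, 1], [0, 0, 0.183, 0.025, 0.038, -0.01, 1], [0, 0, 0.183, 0.025, 0.038, -0.01, 1]], grip_force=30)

```text
t: 1.48
eef_pos: [0.4356, -0.2251, 0.1815]
ee_rot: [3.136, 0.0, -0.847]
force: [0.5, -0.4, 0.6]
width: 0.0881
```

```bash
python3 - <<'E'
import json
s=open("h.py").read()
from station import *
import numpy as np,pickle
pickle.dump({n:camera_params(n) for n in("side","top")},open("cams.pkl","wb"))
s=s.replace('''def cam(n):
    p=camera_params(n);''','''import pickle
CP=pickle.load(open("cams.pkl","rb"))
def cam(n):
    p=CP[n];''')
s+='''
from scipy.spatial.transform import Rotation as Ro
def goto(pos,yawdeg):
    s=get_state(); T=Ro.from_euler("xyz",[np.pi,0,np.radians(yawdeg)]); C=Ro.from_euler("xyz",s["ee_rot"])
    print("t",round(s["t"],2),"pos",s["eef_pos"].round(4),"rpy",np.degrees(s["ee_rot"]).round(2),"shift",(np.array(pos)-s["eef_pos"]).round(4),"turn",(T*C.inv()).as_rotvec().round(4),"F",s["force"].round(1),"M",s["moment"].round(2),"w",round(s["width"],4),"q",s["q"].round(2))
'''
open("h.py","w").write(s)
from h import *
goto([.4312,-.2340,.028],-51.26)
E
```

```text
t 1.48 pos [ 0.4356 -0.2251  0.1815] rpy [179.67   0.   -48.5 ] shift [-0.0044 -0.0089 -0.1535] turn [ 0.0037 -0.0044 -0.0481] F [ 0.5 -0.4  0.6] M [-0.05  0.08 -0.02] w 0.0881 q [-0.07  0.1  -0.47  0.   -1.01  0.79]
```

play_rows(targets=[[0.002, -0.002, -0.048, -0.0044, -0.0089, -0.04, 1], [0, 0, 0, 0, 0, -0.04, 1], [0, 0, 0, 0, 0, -0.02, 1], [0, 0, 0, 0, 0, 0, 1]])

```text
t: 1.98
eef_pos: [0.4325, -0.2305, 0.0782]
ee_rot: [3.138, 0.001, -0.886]
force: [-0.8, -0.6, 0.2]
width: 0.0874
```

```bash
python3 - <<'E'
from h import *
goto([.4312,-.2340,.028],-51.26)
im,d=grab_frame("top");cv2.imwrite("pics/top1.png",im)
im2,d=grab_frame("side");cv2.imwrite("pics/side1.png",im2)
cv2.imwrite("pics/c1.png",np.hstack([cv2.resize(im[150:300,360:500],(400,428)),cv2.resize(im2[100:250,340:480],(400,428))]))
E
```

```text
t 1.98 pos [ 0.4325 -0.2305  0.0782] rpy [ 1.7982e+02  4.0000e-02 -5.0790e+01] shift [-0.0013 -0.0035 -0.0502] turn [ 0.0013 -0.0029 -0.0082] F [-0.8 -0.6  0.2] M [-0.05  0.08 -0.01] w 0.0874 q [-0.09  0.23 -0.59  0.   -0.75  0.77]
```

View pics/c1.png

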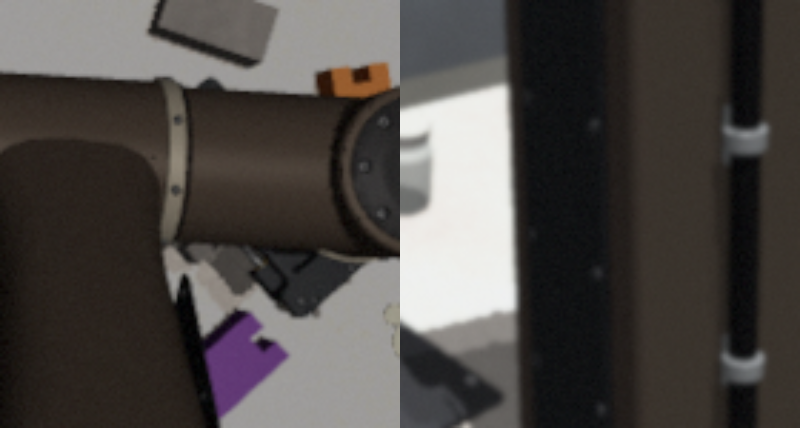

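The arm hides most of the block in both views. The visible corner sits between the open fingers, so I go on descending.

play_rows(targets=[[0.001, -0.002, -0.008, -0.0013, -0.0035, -0.02, 1], [0, 0, 0, 0, 0, -0.02, 1], [0, 0, 0, 0, 0, -0.01, 1], [0, 0, 0, 0, 0, 0, 1]])

```text
t: 2.58
eef_pos: [0.4364, -0.2354, 0.0338]
ee_rot: [-3.134, -0.009, -0.894]
force: [-0.2, 0.0, -0.3]
width: 0.0877
```

```bash
python3 - <<'E'
from h import *
goto([.4312,-.2340,.028],-51.26)
E
```

```text
t 2.58 pos [ 0.4364 -0.2354  0.0338] rpy [-179.57   -0.54  -51.23] shift [-0.0052  0.0014 -0.0058] turn [ 0.0026  0.0118 -0.0006] F [-0.2  0.  -0.3] M [0.   0.13 0.01] w 0.0877 q [-0.1   0.3  -0.64  0.   -0.62  0.77]
```

play_rows(targets=[[0.0026, 0.011, 0, -0.005, 0.0014, -0.005, 1], [0, 0, 0, 0, 0, 0, 1]])

```text
t: 2.82
eef_pos: [0.432, -0.234, 0.0299]
ee_rot: [-3.14, -0.002, -0.894]
force: [-0.1, -0.0, -0.1]
width: 0.088
```

```bash
python3 - <<'E'
from h import *
goto([.4312,-.2340,.028],-51.26)
E
```

```text
t 2.83 pos [ 0.432  -0.234   0.0299] rpy [-1.7991e+02 -9.0000e-02 -5.1220e+01] shift [-0.0008  0.     -0.0019] turn [ 0.0002  0.0022 -0.0007] F [-0.1 -0.  -0.1] M [-0.01  0.17  0.01] w 0.088 q [-0.1   0.3  -0.64 -0.   -0.62  0.77]
```

play_rows(targets=[[0, 0.002, 0, -0.0008, 0, -0.002, 1], [0, 0, 0, 0, 0, 0, 0], [0, 0, 0, 0, 0, 0, 0], [0, 0, 0, 0, 0, 0, 0], [0, 0, 0, 0, 0, 0, 0], [0, 0, 0, 0, 0, 0, 0]], grip_force=40)

```text
t: 3.58
eef_pos: [0.4313, -0.2342, 0.0286]
ee_rot: [-3.141, -0.001, -0.894]
force: [-0.5, -0.3, -0.2]
width: 0.0515
```

```bash
python3 - <<'E'
from h import *
goto([.4312,-.2340,.028],-51.26)
E
```

```text
t 3.58 pos [ 0.4313 -0.2342  0.0286] rpy [-1.7999e+02 -4.0000e-02 -5.1200e+01] shift [-0.0001  0.0002 -0.0006] turn [ 0.0005  0.0006 -0.001 ] F [-0.5 -0.3 -0.2] M [-0.23  0.32  0.02] w 0.0515 q [-0.1   0.31 -0.64  0.   -0.62  0.77]
```

play_rows(targets=[[0, 0, 0, 0, 0, 0.03, 0], [0, 0, 0, 0, 0, 0.04, 0], [0, 0, 0, 0, 0, 0.04, 0], [0, 0, -0.06, 0.007, 0.035, 0, 0], [0, 0, -0.06, 0.008, 0.04, 0, 0], [0, 0, -0.06, 0.008, 0.04, 0, 0], [0, 0, -0.06, 0.008, 0.04, 0, 0], [0, 0, -0.06, 0.008, 0.04, 0, 0], [0, 0, -0.06, 0.008, 0.04, 0, 0], [0, 0, -0.06, 0.008, 0.04, 0, 0], [0, 0, -0.05, 0.008, 0.03, 0, 0], [0, 0, 0, 0, 0, 0, 0]])

```text
t: 5.08
eef_pos: [0.4882, 0.0821, 0.1356]
ee_rot: [3.135, 0.009, -1.386]
force: [0.5, -0.9, -4.0]
width: 0.0521
```

```bash
python3 - <<'E'
from h import *
goto([.4958,.0908,.14],-78.45)
for n in("top","side"):
    im,d=grab_frame(n);cv2.imwrite(f"pics/{n}2.png",im)
E
```

```text
t 5.08 pos [0.4882 0.0821 0.1356] rpy [179.6    0.49 -79.4 ] shift [0.0076 0.0087 0.0044] turn [-0.007  -0.0085  0.0165] F [ 0.5 -0.9 -4. ] M [-0.08  0.1   0.07] w 0.0521 q [ 0.56  0.16 -0.51 -0.01 -0.9  -0.36]
```

View pics/top2.png

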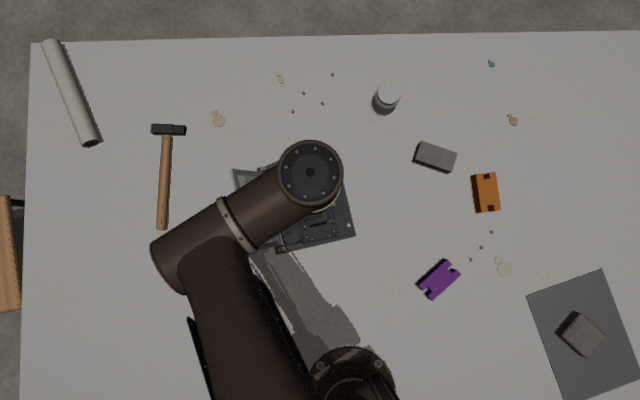

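View pics/side2.png

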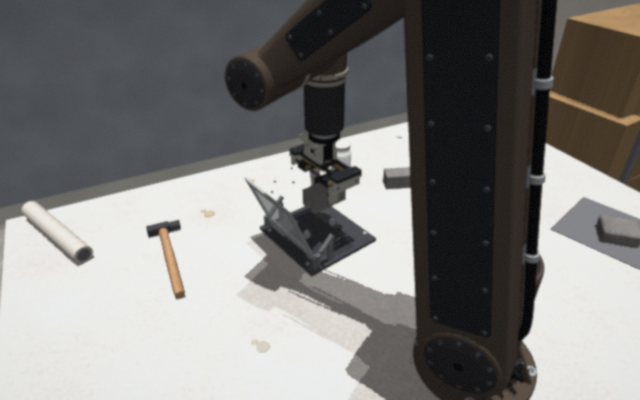

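play_rows(targets=[[-0.004, -0.005, 0.016, 0.0076, 0.0087, -0.02, 0], [0, 0, 0, 0, 0, -0.02, 0], [0, 0, 0, 0, 0, -0.01, 0], [0, 0, 0, 0, 0, 0, 0], [0, 0, 0, 0, 0, 0, 0]])

```text
t: 5.8
eef_pos: [0.4939, 0.0859, 0.0845]
ee_rot: [3.137, 0.003, -1.372]
force: [-0.6, 0.2, -3.7]
width: 0.0519
```

```bash
cat > ov.py <<'E'
from h import *
import sys
tag=sys.argv[1]
goto([.4958,.0908,.085],-78.45)
s=get_state(); im,d=grab_frame("side");cv2.imwrite(f"pics/side{tag}.png",im)
R=Ro.from_euler("xyz",s["ee_rot"]).as_matrix()
# block frame in tool: tool y = block x; centre above/below TCP
base=s["eef_pos"]+R[:,2]*.0286   # bottom centre
o=cv2.resize(im[130:280,240:390],(600,600),interpolation=cv2.INTER_CUBIC); o=cv2.convertScaleAbs(o,alpha=1.5)
def line(P,col):
    q=(proj("side",P)-[240,130]+.5)*4; cv2.polylines(o,[np.round(q*16).astype(np.int32)],True,col,1,cv2.LINE_AA,shift=4)
for h in (0,.045):
    line(base+NOTCH[:,[0]]*R[:,1]+NOTCH[:,[1]]*R[:,0]-R[:,2]*h,(0,0,255))
S=np.array([.49578,.09083]);a=.20163;M=np.array([[np.cos(a),np.sin(a)],[-np.sin(a),np.cos(a)]])
W=PLATE@M+S; line(np.c_[W,np.full(4,.012)],(0,255,0))
K=np.array([[-6,-6.5],[6,-6.5],[6,6.5],[-6,6.5]])/1000
for y in(.0435,-.0435):
    for z in (.012,.034): line(np.c_[(K+[0,y])@M+S,np.full(4,z)],(255,128,0))
cv2.imwrite(f"pics/ov{tag}.png",np.hstack([o,])) 
r=cv2.convertScaleAbs(cv2.resize(im[130:280,240:390],(600,600),interpolation=cv2.INTER_CUBIC),alpha=1.5)
cv2.imwrite(f"pics/raw{tag}.png",r)
E
python3 ov.py 3
```

```text
t 5.8 pos [0.4939 0.0859 0.0845] rpy [179.73   0.18 -78.63] shift [0.0019 0.0049 0.0005] turn [-0.0022 -0.0052  0.0032] F [-0.6  0.2 -3.7] M [0.04 0.07 0.01] w 0.0519 q [ 0.56  0.24 -0.56 -0.01 -0.78 -0.36]
```

View pics/ov3.png

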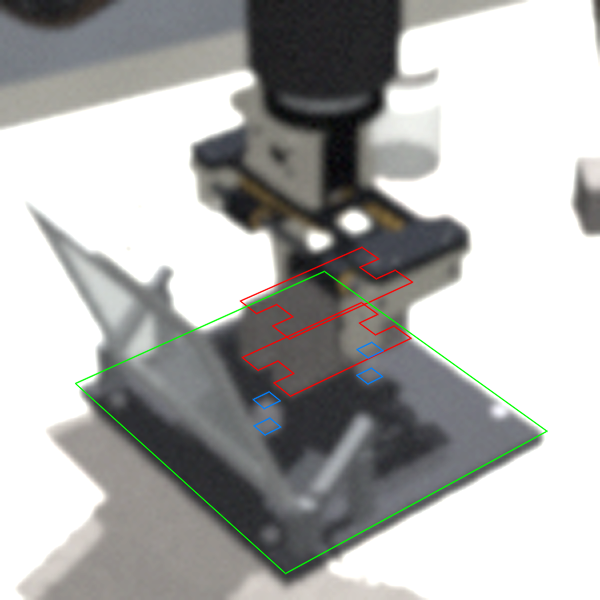

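View pics/raw3.png

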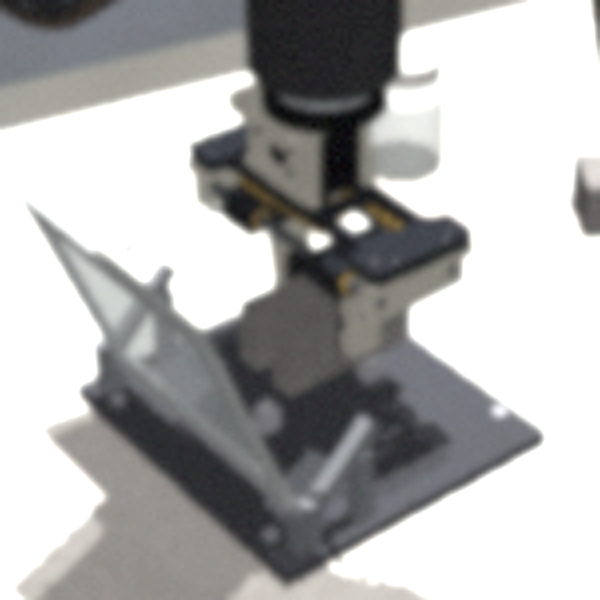

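```bash
python3 - <<'E'
from h import *
im=cv2.imread("pics/side0.png"); g=cv2.cvtColor(im,cv2.COLOR_BGR2GRAY)
b=(240,190,390,285)
x0,y0,x1,y1=b
print(g[240,340],g[262,345],g[258,355],g[230,385])
m=np.zeros((y1-y0,x1-x0))
# only right-hand part: x>325 
m[:,325-x0:]=1
m[:, :][:]=m
q=[.49578,.09083,.20163]
for bl in (.6,):
  for p0 in (q,[.5,.095,.2]):
    p,e=fitprism("side",g,PLATE,0,.012,p0,b,(40,int(np.median(g[235:245,345:360]))),int(np.median(g[265:280,350:385])),m); print(p,np.degrees(p[2]),e)
o=cv2.resize(im[190:285,240:390],None,fx=5,fy=5,interpolation=cv2.INTER_CUBIC)
for qq,col in((q,(0,255,0)),(p,(0,0,255))):
  M=np.array([[np.cos(qq[2]),np.sin(qq[2])],[-np.sin(qq[2]),np.cos(qq[2])]])
  for z in(0,.012):
    P=(proj("side",np.c_[PLATE@M+np.array(qq[:2]),np.full(4,z)])-[240,190]+.5)*5
    cv2.polylines(o,[np.round(P*16).astype(np.int32)],True,col,1,cv2.LINE_AA,shift=4)
cv2.imwrite("pics/sf.png",o)
E
```

```text
83 238 238 238
[0.49643293 0.09429498 0.20575351] 11.788807548907554 10.095852128867284
[0.49649313 0.09412551 0.20716052] 11.869423663232999 10.096443668503218
```

View pics/sf.png

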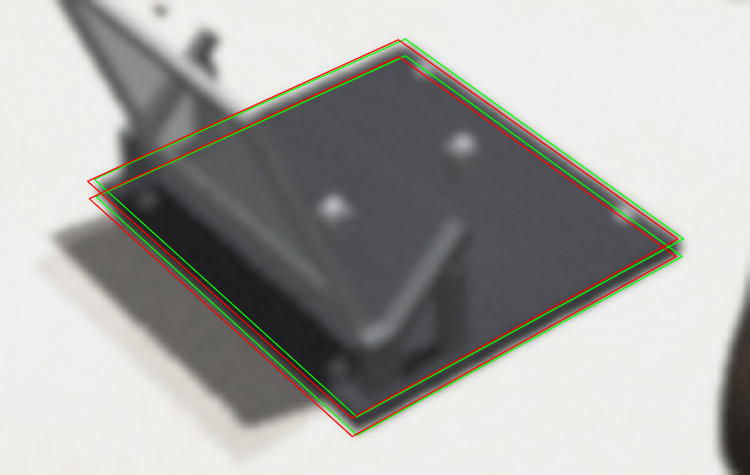

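```bash
python3 - <<'E'
from h import *
im=cv2.imread("pics/side0.png"); g=cv2.cvtColor(im,cv2.COLOR_BGR2GRAY).astype(float)
for c,y in(((306,231),.0435),((332,218),-.0435)):
    s=g[c[1]-6:c[1]+8,c[0]-6:c[0]+8]; vv,uu=np.mgrid[c[1]-6:c[1]+8,c[0]-6:c[0]+8]
    w=np.clip(s-110,0,None); obs=np.array([(w*uu).sum()/w.sum(),(w*vv).sum()/w.sum()])
    print("obs",obs)
    for q in ([.49578,.09083,.20163],[.4965,.0942,.2063]):
        k=[q[0]-np.sin(q[2])*y,q[1]+np.cos(q[2])*y]
        print([proj("side",[k+[z]]).round(1).tolist() for z in(.012,.023,.034)])
    print(s.astype(int))
im3=cv2.imread("pics/side3.png")
s=np.clip((im3[190:235,295:350].astype(float)-20)*2,0,255).astype(np.uint8)
o=cv2.resize(s,None,fx=12,fy=12,interpolation=cv2.INTER_CUBIC)
base=np.array([.4939,.0859,.0845]);R=Ro.from_euler("xyz",np.radians([179.73,.18,-78.63])).as_matrix();base=base+R[:,2]*.0286
for h in(0,.045):
    P=base+NOTCH[:,[0]]*R[:,1]+NOTCH[:,[1]]*R[:,0]-R[:,2]*h
    q=(proj("side",P)-[295,190]+.5)*12
    cv2.polylines(o,[np.round(q*16).astype(np.int32)],True,(0,0,255),1,cv2.LINE_AA,shift=4)
cv2.imwrite("pics/blk3.png",o)
E
```

```text
obs [306.21321321 230.89489489]
[[[306.2, 236.0]], [[306.1, 232.7]], [[306.1, 229.4]]]
[[[305.0, 236.2]], [[304.9, 233.0]], [[304.8, 229.7]]]
[[ 80  81  80  80  80  80  80  79  79  79  79  79  78  79]
 [ 81  79  81  82  81  81  79  79  80  80  78  78  78  80]
 [ 81  79  81  81  82  83  83  84  81  79  79  80  80  79]
 [ 81  80  79  80  86  91  99  97  88  82  79  80  80  80]
 [ 82  79  78  83  95 118 138 132 108  88  81  78  80  80]
 [ 84  80  82  93 117 149 170 163 132 103  87  81  79  80]
 [ 86  83  87 105 130 161 178 167 141 117  97  84  82  78]
 [ 86  84  89 102 124 146 155 147 130 117 101  86  81  79]
 [ 85  87  88  91 104 118 127 119 109 100  92  85  82  80]
 [ 84  85  86  83  89  98 106 100  92  87  82  79  81  81]
 [ 83  85  86  84  81  86  91  87  84  83  83  82  80  82]
 [ 82  85  87  86  81  80  82  84  82  82  80  81  80  81]
 [ 82  83  86  87  83  79  81  81  81  79  79  78  81  80]
 [ 83  82  85  87  82  80  78  79  79  79  79  78  78  81]]
obs [332.35490196 218.03529412]
[[[331.8, 223.4]], [[331.8, 220.2]], [[331.9, 216.9]]]
[[[330.5, 223.5]], [[330.6, 220.3]], [[330.6, 217.1]]]
[[ 80  81  81  80  81  80  80  82  81  80  82  88 102 133]
 [ 81  80  82  80  81  80  80  81  80  79  82  80  83  97]
 [ 80  80  81  81  81  81  82  80  80  80  81  79  81  83]
 [ 81  81  81  81  82  84  85  86  83  80  80  81  81  81]
 [ 80  81  81  83  89 103 110 105  93  82  80  81  81  81]
 [ 80  81  84  92 109 134 148 139 113  91  81  81  80  81]
 [ 81  82  89 104 126 155 169 160 129  99  84  81  79  80]
 [ 80  82  90 107 127 148 158 149 126  99  84  80  81  81]
 [ 80  81  86  96 109 124 129 123 109  93  83  82  80  81]
 [ 81  81  82  84  89 100 103  97  90  85  83  81  81  78]
 [ 80  80  79  80  80  84  88  87  83  81  81  80  80  80]
 [ 81  81  80  78  76  79  83  82  83  82  80  80  80  81]
 [ 79  81  79  77  76  78  81  83  83  82  81  82  80  81]
 [ 81  81  81  76  76  77  80  80  80  82  81  82  82  79]]
```

View pics/blk3.png

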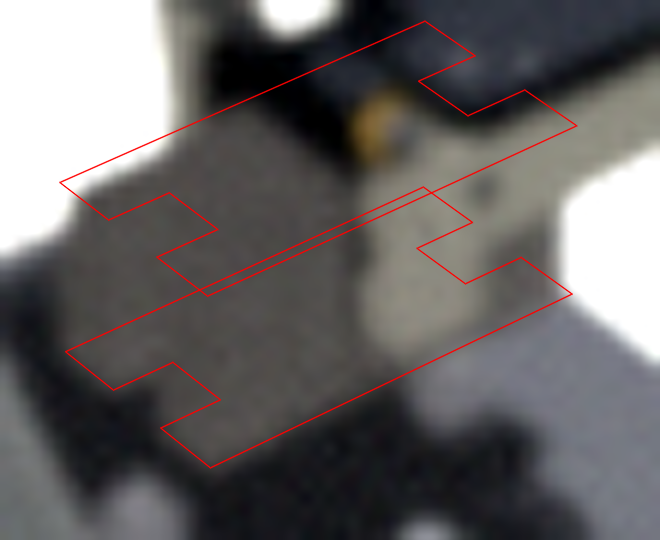

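play_rows(targets=[[-0.002, -0.004, 0.003, 0.002, 0.0049, -0.008, 0], [0, 0, 0, 0, 0, 0, 0], [0, 0, 0, 0, 0, 0, 0]])

```text
t: 6.22
eef_pos: [0.4967, 0.0916, 0.0771]
ee_rot: [-3.14, 0.001, -1.369]
force: [0.4, 0.8, -4.0]
width: 0.0519
```

```bash
python3 - <<'E'
from h import *
goto([.4958,.0908,.068],-78.45)
E
```

```text
t 6.22 pos [0.4967 0.0916 0.0771] rpy [-1.7993e+02  6.0000e-02 -7.8440e+01] shift [-0.0009 -0.0008 -0.0091] turn [-0.0012  0.0011 -0.0002] F [ 0.4  0.8 -4. ] M [ 0.05  0.09 -0.03] w 0.0519 q [ 0.57  0.25 -0.57 -0.   -0.75 -0.37]
```

play_rows(targets=[[0, 0, 0, -0.0008, -0.0008, -0.009, 0], [0, 0, 0, 0, 0, 0, 0], [0, 0, 0, 0, 0, 0, 0]])

```text
t: 6.6
eef_pos: [0.4958, 0.0907, 0.0674]
ee_rot: [-3.141, 0.001, -1.369]
force: [-0.3, 0.9, -4.0]
width: 0.0517
```

```bash
python3 - <<'E'
from h import *
goto([.4958,.0908,.060],-78.45)
E
```

```text
t 6.6 pos [0.4958 0.0907 0.0674] rpy [-1.7994e+02  5.0000e-02 -7.8420e+01] shift [ 0.      0.0001 -0.0074] turn [-0.0011  0.0009 -0.0005] F [-0.3  0.9 -4. ] M [0.08 0.14 0.01] w 0.0517 q [ 0.57  0.26 -0.58 -0.   -0.73 -0.37]
```

play_rows(targets=[[0, 0, 0, 0, 0, -0.006, 0], [0, 0, 0, 0, 0, -0.003, 0], [0, 0, 0, 0, 0, 0, 0]])

```text
t: 6.98
eef_pos: [0.4958, 0.0907, 0.0578]
ee_rot: [-3.14, 0.001, -1.369]
force: [0.7, 0.0, -3.8]
width: 0.0515
```

```bash
python3 - <<'E'
from h import *
goto([.4958,.0908,.042],-78.45)
E
```

```text
t 6.97 pos [0.4958 0.0907 0.0578] rpy [-1.7994e+02  5.0000e-02 -7.8430e+01] shift [ 0.      0.0001 -0.0158] turn [-0.0011  0.0009 -0.0003] F [ 0.7  0.  -3.8] M [-0.03  0.16 -0.02] w 0.0515 q [ 0.57  0.28 -0.59 -0.   -0.71 -0.37]
```

No contact force has appeared below the key tops, so the notches are entering.

play_rows(targets=[[0, 0, 0, 0, 0, -0.006, 0], [0, 0, 0, 0, 0, -0.005, 0], [0, 0, 0, 0, 0, -0.002, 0], [0, 0, 0, 0, 0, 0, 0]])

```text
t: 7.48
eef_pos: [0.4958, 0.0907, 0.0437]
ee_rot: [-3.141, 0.001, -1.369]
force: [-1.4, 0.6, -3.2]
width: 0.0514
```

```bash
python3 - <<'E'
from h import *
goto([.4958,.0908,.0406],-78.45)
E
```

```text
t 7.47 pos [0.4958 0.0907 0.0437] rpy [-1.7995e+02  5.0000e-02 -7.8430e+01] shift [-0.      0.0001 -0.0031] turn [-0.001   0.0008 -0.0003] F [-1.4  0.6 -3.2] M [ 0.01  0.11 -0.03] w 0.0514 q [ 0.57  0.3  -0.6  -0.   -0.67 -0.37]
```

play_rows(targets=[[0, 0, 0, 0, 0, -0.002, 0], [0, 0, 0, 0, 0, -0.001, 0], [0, 0, 0, 0, 0, 0, 0]])

```text
t: 7.85
eef_pos: [0.496, 0.0908, 0.0408]
ee_rot: [-3.14, 0.001, -1.369]
force: [0.1, -0.5, -4.3]
width: 0.0513
```

```bash
python3 - <<'E'
from h import *
goto([.4958,.0908,.0406],-78.45)
E
```

```text
t 7.85 pos [0.496  0.0908 0.0408] rpy [-1.7992e+02  5.0000e-02 -7.8430e+01] shift [-0.0002  0.     -0.0002] turn [-0.0012  0.0012 -0.0004] F [ 0.1 -0.5 -4.3] M [0.03 0.16 0.03] w 0.0513 q [ 0.57  0.3  -0.6  -0.   -0.66 -0.37]
```

play_rows(targets=[[0, 0, 0, 0, 0, -0.001, 0], [0, 0, 0, 0, 0, -0.001, 0], [0, 0, 0, 0, 0, 0, 0]])

```text
t: 8.22
eef_pos: [0.4962, 0.0909, 0.0409]
ee_rot: [-3.139, 0.001, -1.368]
force: [1.1, 0.5, -3.9]
width: 0.0518
```

```bash
python3 - <<'E'
from h import *
goto([.4958,.0908,.0406],-78.45)
E
```

```text
t 8.22 pos [0.4962 0.0909 0.0409] rpy [-1.7987e+02  4.0000e-02 -7.8380e+01] shift [-0.0004 -0.0001 -0.0003] turn [-0.0012  0.002  -0.0011] F [ 1.1  0.5 -3.9] M [0.06 0.13 0.02] w 0.0518 q [ 0.57  0.3  -0.6   0.   -0.66 -0.37]
```

play_rows(targets=[[0, 0, 0, 0, 0, -0.003, 0], [0, 0, 0, 0, 0, -0.003, 0]])

```text
t: 8.48
eef_pos: [0.4965, 0.0911, 0.0404]
ee_rot: [-3.138, -0.0, -1.366]
force: [-17.6, 1.1, 46.3]
width: 0.0518
```

```bash
python3 ov.py 5
```

```text
t 8.47 pos [0.4965 0.0911 0.0404] rpy [-1.7982e+02 -2.0000e-02 -7.8270e+01] shift [-0.0007 -0.0003  0.0446] turn [-0.0002  0.0031 -0.0032] F [-17.6   1.1  46.3] M [ 0.24  7.4  -0.44] w 0.0518 q [ 0.57  0.3  -0.6   0.   -0.66 -0.37]
```

View pics/ov5.png

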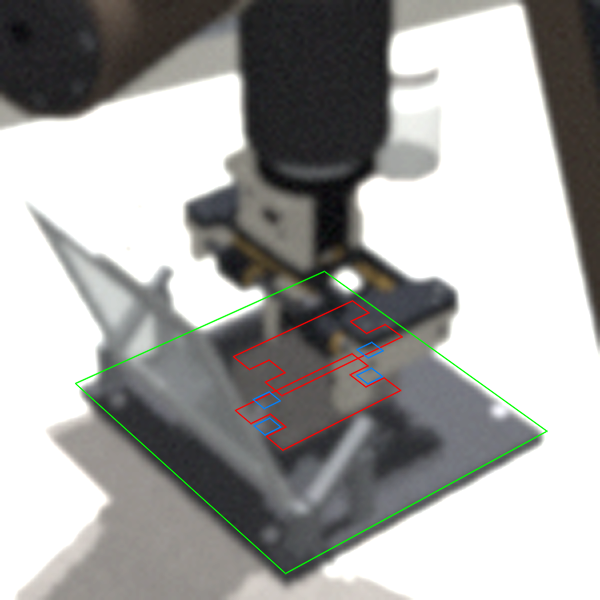

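play_rows(targets=[[0, 0, 0, 0, 0, 0.001, 0], [0, 0, 0, 0, 0, 0, 0]])

```text
t: 8.78
eef_pos: [0.4969, 0.0914, 0.0424]
ee_rot: [-3.136, 0.0, -1.366]
force: [0.1, -0.0, -3.3]
width: 0.0521
```

```bash
python3 - <<'E'
from h import *
goto([.4958,.0908,.0406],-78.45)
E
```

```text
t 8.78 pos [0.4969 0.0914 0.0424] rpy [-1.797e+02  3.000e-02 -7.826e+01] shift [-0.0011 -0.0006 -0.0018] turn [-0.0015  0.0051 -0.0033] F [ 0.1 -0.  -3.3] M [-0.    0.12 -0.01] w 0.0521 q [ 0.57  0.3  -0.6   0.   -0.66 -0.37]
```

Now 1.5–2 mm above the contact height; lower just to touch, then open.

play_rows(targets=[[0, 0.004, -0.002, -0.0007, -0.0004, -0.002, 0], [0, 0, 0, 0, 0, 0, 0]])

```text
t: 9.02
eef_pos: [0.4964, 0.0912, 0.0405]
ee_rot: [-3.141, 0.001, -1.367]
force: [-3.3, 0.6, 5.8]
width: 0.0514
```

```bash
python3 - <<'E'
from h import *
goto([.4958,.0908,.0406],-78.45)
E
```

```text
t 9.03 pos [0.4964 0.0912 0.0405] rpy [-1.7994e+02  6.0000e-02 -7.8350e+01] shift [-0.0006 -0.0004  0.0001] turn [-0.0012  0.0008 -0.0018] F [-3.3  0.6  5.8] M [ 0.12  1.4  -0.09] w 0.0514 q [ 0.57  0.31 -0.6  -0.   -0.66 -0.37]
```

play_rows(targets=[[0, 0, 0, 0, 0, 0, 0.3], [0, 0, 0, 0, 0, 0, 1], [0, 0, 0, 0, 0, 0, 1], [0, 0, 0, 0, 0, 0, 1], [0, 0, 0, 0, 0, 0.02, 1], [0, 0, 0, 0, 0, 0.04, 1], [0, 0, 0, 0, 0, 0.05, 1], [0, 0, 0, 0, 0, 0.05, 1], [0, 0, 0, 0, 0, 0.05, 1], [0, 0, 0, 0, 0, 0.03, 0]])

```text
t: 10.28
eef_pos: [0.4944, 0.0895, 0.2845]
ee_rot: [3.136, -0.002, -1.368]
force: [0.6, 0.3, -1.0]
width: 0.0819
```

```bash
python3 ov.py 6; python3 - <<'E'
from h import *
im,d=grab_frame("top");cv2.imwrite("pics/top6.png",im)
E
```

```text
t 10.28 pos [0.4944 0.0895 0.2845] rpy [ 1.7968e+02 -9.0000e-02 -7.8360e+01] shift [ 0.0014  0.0013 -0.1995] turn [ 0.0027 -0.0051 -0.0016] F [ 0.6  0.3 -1. ] M [0.08 0.05 0.01] w 0.0819 q [ 0.57  0.05 -0.28 -0.   -1.25 -0.37]
```

View pics/raw6.png

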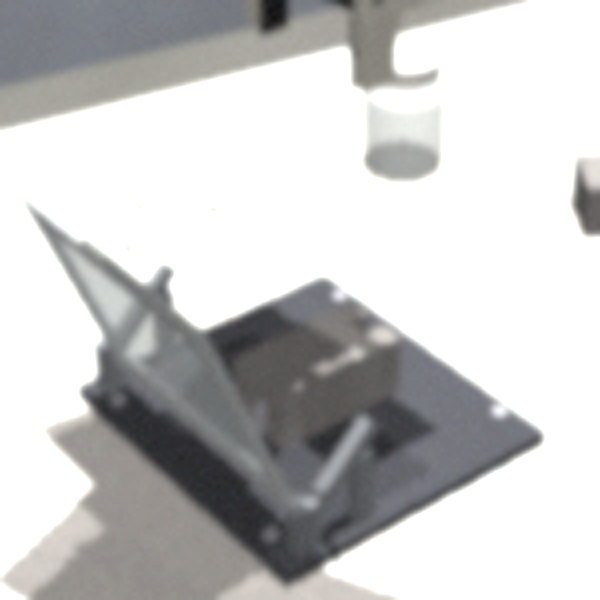

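View pics/top6.png

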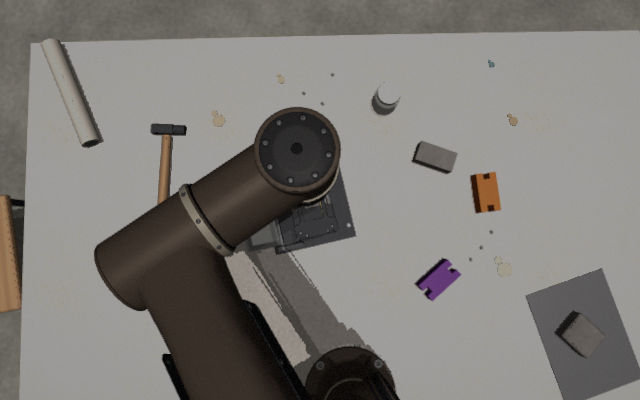

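The raw side crop shows the block resting flat on the plate, with the guard still up. I check it against the model of a seated block.

```bash
python3 - <<'E'
from h import *
im=cv2.imread("pics/side6.png")
s=np.clip((im[195:250,285:350].astype(float)-20)*1.8,0,255).astype(np.uint8)
o=cv2.resize(s,None,fx=10,fy=10,interpolation=cv2.INTER_CUBIC)
S=np.array([.49578,.09083]);a=.20163;M=np.array([[np.cos(a),np.sin(a)],[-np.sin(a),np.cos(a)]])
for z in(.012,.057):
    q=(proj("side",np.c_[NOTCH@M+S,np.full(12,z)])-[285,195]+.5)*10
    cv2.polylines(o,[np.round(q*16).astype(np.int32)],True,(0,0,255),1,cv2.LINE_AA,shift=4)
cv2.imwrite("pics/seat6.png",o)
H=np.array([.095,.025]); w=.0105
def tcp(th,s,off=0):
    t=np.radians(th);d=np.array([-np.cos(t),np.sin(t)]);n=np.array([np.sin(t),np.cos(t)])
    c=H+s*d+(.003+off)*n
    y,z=c[0]+w,c[1]+.012+.011
    return [round(S[0]-np.sin(a)*y,4),round(S[1]+np.cos(a)*y,4),round(z,4)]
for yl,z in((.205,.285),(.205,.185)): print(yl,S+np.array([-np.sin(a),np.cos(a)])*yl,z)
for th in(105,100,90,80,70,60,55,50,45): print(th,tcp(th,.15))
E
```

```text
0.205 [0.45472535 0.291677  ] 0.285
0.205 [0.45472535 0.291677  ] 0.185
105 [np.float64(0.4663), np.float64(0.2351), np.float64(0.1921)]
100 [np.float64(0.4688), np.float64(0.2226), np.float64(0.1952)]
90 [np.float64(0.4741), np.float64(0.1971), np.float64(0.198)]
80 [np.float64(0.4793), np.float64(0.1716), np.float64(0.1962)]
70 [np.float64(0.4844), np.float64(0.1467), np.float64(0.19)]
60 [np.float64(0.4892), np.float64(0.1233), np.float64(0.1794)]
55 [np.float64(0.4914), np.float64(0.1123), np.float64(0.1726)]
50 [np.float64(0.4935), np.float64(0.102), np.float64(0.1648)]
45 [np.float64(0.4955), np.float64(0.0924), np.float64(0.1562)]
```

View pics/seat6.png

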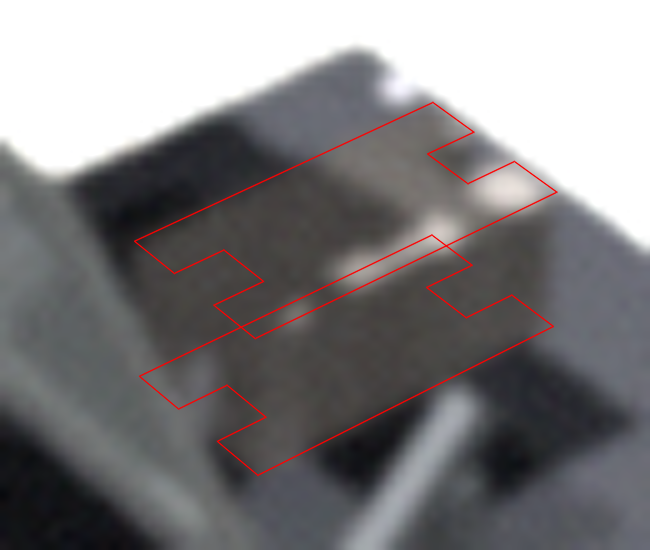

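The block is seated within about a pixel. Next I go over the guard to its back side with the gripper closed.

play_rows(targets=[[0.002, -0.003, 0, -0.008, 0.04, 0, 0], [0, 0, 0, -0.008, 0.04, 0, 0], [0, 0, 0, -0.008, 0.04, 0, 0], [0, 0, 0, -0.008, 0.04, 0, 0], [0, 0, 0, -0.008, 0.042, 0, 0], [0, 0, 0, 0, 0, 0, 0]])

```text
t: 11.12
eef_pos: [0.4527, 0.2967, 0.2818]
ee_rot: [3.14, -0.001, -1.37]
force: [-0.7, -0.4, -0.5]
width: 0.0152
```

```bash
python3 - <<'E'
from h import *
goto([.4547,.2917,.188],-78.45)
E
```

```text
t 11.12 pos [0.4527 0.2967 0.2818] rpy [ 1.7992e+02 -4.0000e-02 -7.8520e+01] shift [ 0.002  -0.005  -0.0938] turn [ 0.0009 -0.0013  0.0012] F [-0.7 -0.4 -0.5] M [-0.01  0.13  0.  ] w 0.0152 q [ 0.94  0.11 -0.21 -0.   -1.25 -0.74]
```

play_rows(targets=[[0, 0, 0, 0.002, -0.005, -0.03, 0], [0, 0, 0, 0, 0, -0.03, 0], [0, 0, 0, 0, 0, -0.03, 0], [0, 0, 0, 0, 0, 0, 0]])

```text
t: 11.62
eef_pos: [0.4539, 0.2896, 0.1875]
ee_rot: [3.138, -0.002, -1.37]
force: [-0.1, 0.3, 0.2]
width: 0.0003
```

```bash
python3 ov.py 7; python3 - <<'E'
from h import *
goto([.4663,.2351,.192],-78.45)
im=cv2.imread("pics/side7.png");cv2.imwrite("pics/s7c.png",cv2.resize(im[80:290,180:400],(660,630))[:600])
E
```

```text
t 11.62 pos [0.4539 0.2896 0.1875] rpy [ 1.7979e+02 -1.3000e-01 -7.8510e+01] shift [ 0.0419 -0.1988 -0.1025] turn [ 0.003  -0.0031  0.001 ] F [-0.1  0.3  0.2] M [-0.02  0.1   0.02] w 0.0003 q [ 0.93  0.18 -0.36 -0.   -1.04 -0.73]
t 11.68 pos [0.4548 0.2903 0.1891] rpy [ 1.7993e+02 -6.0000e-02 -7.8490e+01] shift [ 0.0115 -0.0552  0.0029] turn [ 0.0013 -0.001   0.0006] F [-1.   0.4  0.9] M [-0.03  0.1  -0.  ] w 0.0003 q [ 0.93  0.18 -0.36 -0.   -1.04 -0.73]
```

View pics/s7c.png

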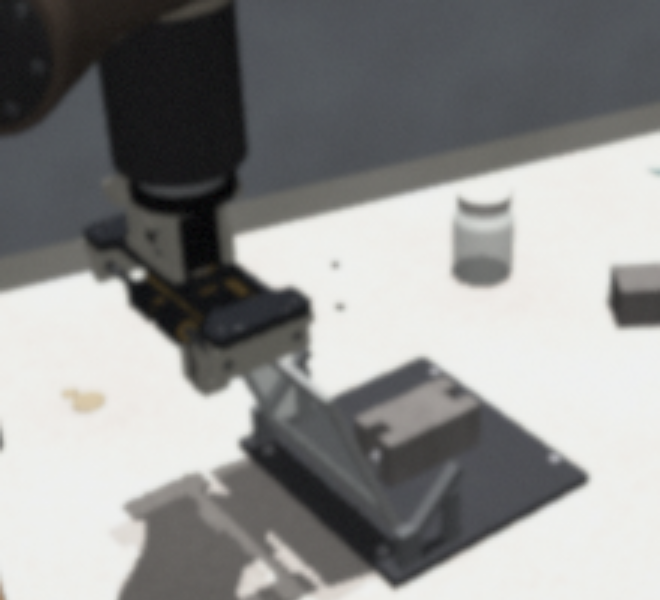

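The closed fingers are behind the guard's free edge, and the block lies flat with both keys in its notches. I start the push.

play_rows(targets=[[0, 0, 0, 0.005, -0.023, 0.002, 0], [0, 0, 0, 0.005, -0.023, 0.002, 0], [0, 0, 0, 0.004, -0.02, 0.002, 0], [0, 0, 0, 0.004, -0.02, 0.002, 0]])

```text
t: 12.18
eef_pos: [0.4755, 0.2041, 0.2036]
ee_rot: [-3.134, 0.007, -1.368]
force: [-1.3, 3.9, -2.6]
width: 0.0006
```

```bash
python3 - <<'E'
from h import *
goto([.4793,.1716,.196],-78.45)
im,_=grab_frame("side");cv2.imwrite("pics/s8c.png",cv2.resize(im[80:290,180:400],(628,600)))
E
```

```text
t 12.18 pos [0.4755 0.2041 0.2036] rpy [-179.56    0.4   -78.36] shift [ 0.0038 -0.0325 -0.0076] turn [-0.0083  0.0062 -0.0016] F [-1.3  3.9 -2.6] M [ 1.4   0.54 -0.02] w 0.0006 q [ 0.78  0.12 -0.39 -0.   -1.05 -0.58]
```

View pics/s8c.png

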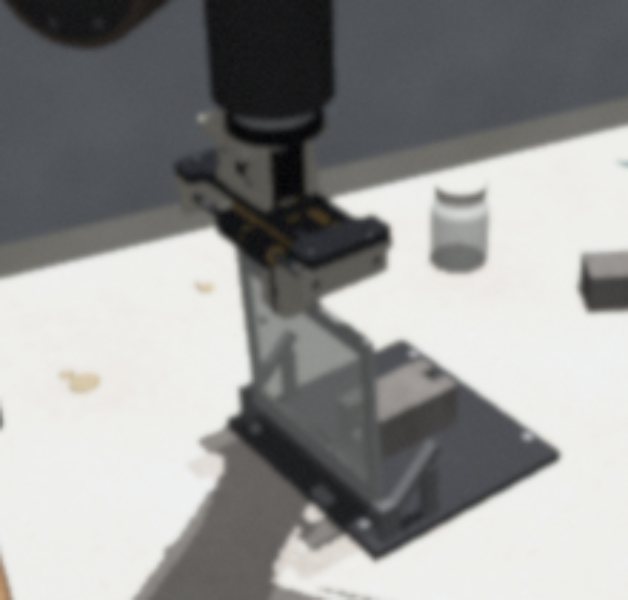

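The guard is nearly upright under about 4 N. I continue along the arc.

play_rows(targets=[[-0.004, 0.003, 0, 0.003, -0.016, -0.005, 0], [0, 0, 0, 0.003, -0.016, -0.004, 0], [0, 0, 0, 0.003, -0.014, -0.004, 0], [0, 0, 0, 0, 0, 0, 0]])

```text
t: 12.72
eef_pos: [0.487, 0.1537, 0.1934]
ee_rot: [-3.132, 0.005, -1.369]
force: [-0.2, 0.4, -0.1]
width: 0.0003
```

```bash
python3 - <<'E'
from h import *
goto([.4914,.1123,.1726],-78.45)
E
```

```text
t 12.72 pos [0.487  0.1537 0.1934] rpy [-179.45    0.28  -78.44] shift [ 0.0044 -0.0414 -0.0208] turn [-0.0067  0.0084 -0.0001] F [-0.2  0.4 -0.1] M [ 0.03  0.18 -0.06] w 0.0003 q [ 0.69  0.12 -0.42  0.   -1.03 -0.49]
```

play_rows(targets=[[-0.003, 0.004, 0, 0.0015, -0.014, -0.006, 0], [0, 0, 0, 0.0015, -0.014, -0.007, 0], [0, 0, 0, 0.0015, -0.01, -0.006, 0], [0, 0, 0, 0, 0, 0, 0]])

```text
t: 13.22
eef_pos: [0.4932, 0.1141, 0.1736]
ee_rot: [-3.134, 0.003, -1.368]
force: [0.9, 1.4, 1.0]
width: 0.0003
```

```bash
cat > gd.py <<'E'
from h import *
import sys
goto([.4955,.0924,.1562],-78.45)
im,_=grab_frame("side");tag=sys.argv[1]
cv2.imwrite(f"pics/side{tag}.png",im)
o=cv2.resize(im[80:290,180:400],(628,600),interpolation=cv2.INTER_CUBIC)
S=np.array([.49578,.09083]);a=.20163;M=np.array([[np.cos(a),np.sin(a)],[-np.sin(a),np.cos(a)]])
for th,col in((45,(0,0,255)),(60,(0,255,0))):
    t=np.radians(th);y,z=.095-.17*np.cos(t)+.003*np.sin(t),.025+.17*np.sin(t)+.003*np.cos(t)
    L=np.array([[-.095,.095,.025],[-.095,y,z],[.095,y,z],[.095,.095,.025]])
    P=np.c_[L[:,:2]@M+S,L[:,2]+.012]
    q=(proj("side",P)-[180,80]+.5)*600/210
    cv2.polylines(o,[np.round(q*16).astype(np.int32)],True,col,1,cv2.LINE_AA,shift=4)
cv2.imwrite(f"pics/g{tag}.png",o)
E
python3 gd.py 9
```

```text
t 13.22 pos [0.4932 0.1141 0.1736] rpy [-1.7958e+02  1.5000e-01 -7.8410e+01] shift [ 0.0023 -0.0217 -0.0174] turn [-0.0041  0.0066 -0.0008] F [0.9 1.4 1. ] M [ 0.56 -0.04  0.01] w 0.0003 q [ 0.62  0.13 -0.45  0.   -0.98 -0.41]
```

View pics/g9.png

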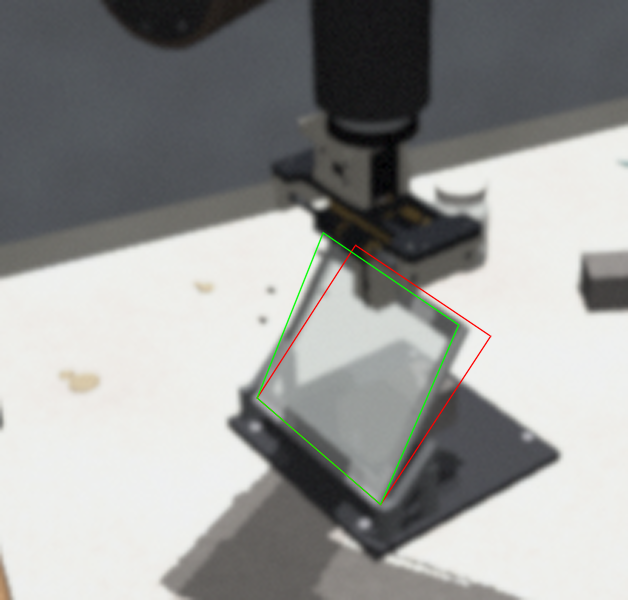

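The guard is at about 55–57°, between the 60° (green) and 45° (red) outlines, as the model predicts. Now the last part, slowly.

play_rows(targets=[[-0.002, 0.003, 0, 0.001, -0.008, -0.006, 0], [0, 0, 0, 0.001, -0.006, -0.005, 0], [0, 0, 0, 0, -0.003, -0.003, 0], [0, 0, 0, 0, 0, 0, 0]])

```text
t: 13.78
eef_pos: [0.4956, 0.0965, 0.1592]
ee_rot: [-3.137, 0.001, -1.367]
force: [1.3, 1.1, 2.2]
width: 0.0005
```

```bash
python3 gd.py 10
```

```text
t 13.78 pos [0.4956 0.0965 0.1592] rpy [-1.7975e+02  5.0000e-02 -7.8350e+01] shift [-0.0001 -0.0041 -0.003 ] turn [-0.0018  0.0041 -0.0017] F [1.3 1.1 2.2] M [ 0.5  -0.27 -0.  ] w 0.0005 q [ 0.58  0.15 -0.47  0.   -0.95 -0.38]
```

View pics/g10.png

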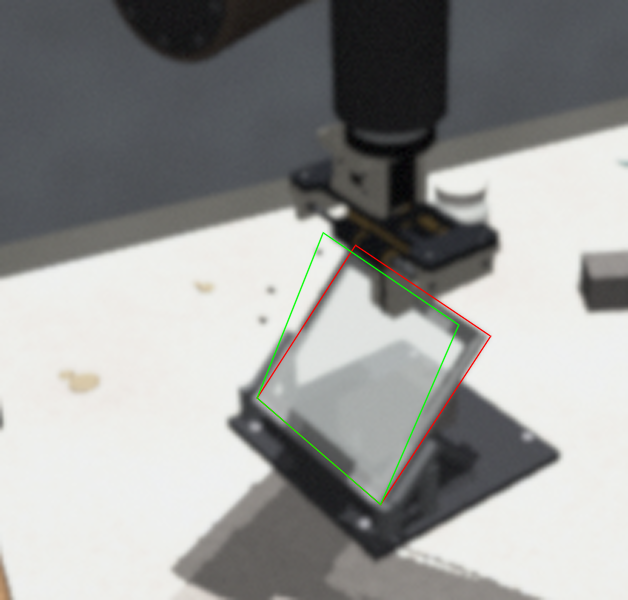

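play_rows(targets=[[0, 0, 0, 0, -0.004, -0.003, 0], [0, 0, 0, 0, 0, 0, 0]])

```text
t: 14.08
eef_pos: [0.4955, 0.0927, 0.156]
ee_rot: [-3.137, 0.001, -1.367]
force: [0.2, -0.1, 1.1]
width: 0.0003
```

```bash
python3 - <<'E'
from h import *
goto([.4955,.0924,.1562],-78.45)
E
```

```text
t 14.07 pos [0.4955 0.0927 0.156 ] rpy [-1.7974e+02  7.0000e-02 -7.8340e+01] shift [-0.     -0.0003  0.0002] turn [-0.0022  0.0041 -0.002 ] F [ 0.2 -0.1  1.1] M [ 0.24 -0.09 -0.01] w 0.0003 q [ 0.58  0.15 -0.48  0.   -0.94 -0.37]
```

play_rows(targets=[[0, 0, 0, -0.002, 0.012, 0.015, 0], [0, 0, 0, -0.003, 0.015, 0.025, 0], [0, 0, 0, 0, 0, 0.04, 0], [0, 0, 0, 0, 0, 0.045, 0], [0, 0, 0, 0, 0, 0.045, 0], [0, 0, 0, 0, 0, 0, 0], [0, 0, 0, 0, 0, 0, 0]])

```text
t: 14.95
eef_pos: [0.4843, 0.1203, 0.3341]
ee_rot: [3.138, -0.002, -1.367]
force: [-0.2, -0.2, 0.4]
width: 0.0004
```

```bash
sed -i 's/(60,(0,255,0))/(50,(0,255,0)),(40,(255,0,0))/' gd.py; python3 gd.py 11
```

```text
t 14.95 pos [0.4843 0.1203 0.3341] rpy [ 1.7978e+02 -1.2000e-01 -7.8350e+01] shift [ 0.0112 -0.0279 -0.1779] turn [ 0.0029 -0.0034 -0.0017] F [-0.2 -0.2  0.4] M [0.08 0.12 0.03] w 0.0004 q [ 0.64  0.02 -0.2   0.   -1.36 -0.43]
```

View pics/g11.png

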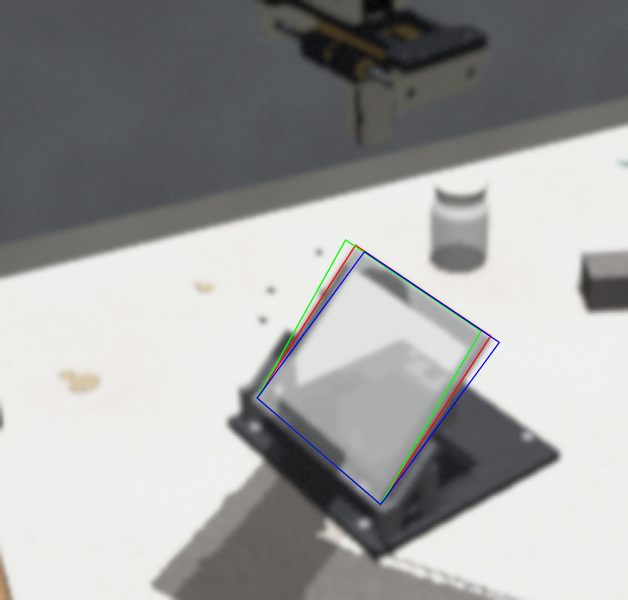

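```bash
python3 - <<'E'
from h import *
im,D=grab_frame("side")
S=np.array([.49578,.09083]);a=.20163;M=np.array([[np.cos(a),np.sin(a)],[-np.sin(a),np.cos(a)]])
v,u=np.mgrid[155:265,265:360]
P=atdepth("side",np.c_[u.ravel(),v.ravel()],D[155:265,265:360].ravel())
L=np.c_[(P[:,:2]-S)@M.T,P[:,2]-.012]
ok=(abs(L[:,0])<.09)&(L[:,2]>.04)&(L[:,2]<.16)&(L[:,1]<.09)&(L[:,1]>-.05)&(D[155:265,265:360].ravel()>0)
A=L[ok]
r=np.abs(np.degrees(np.arctan2(A[:,2]-.025,.095-A[:,1]))-45)<12
A=A[r]; rad=np.hypot(A[:,2]-.025,.095-A[:,1]); A=A[rad>.08];rad=rad[rad>.08]
print(len(A),"median ang",np.median(np.degrees(np.arctan2(A[:,2]-.025,.095-A[:,1]))))
f=np.polyfit(A[:,1],A[:,2],1);print("slope deg",-np.degrees(np.arctan(f[0])))
E
```

```text
1877 median ang 46.663978260087596
slope deg 45.1586136379419
```

play_rows(targets=[[0, 0, 0, 0, -0.05, 0, 0], [0, 0, 0, 0, -0.06, 0, 0], [0, 0, 0, 0, -0.06, 0, 0], [0, 0, 0, 0, -0.06, 0, 0], [0, 0, 0, 0, -0.06, 0, 0], [0, 0, 0, 0, -0.06, 0, 0], [0, 0, 0, 0, 0, 0, 0], [0, 0, 0, 0, 0, 0, 0]])

```text
t: 16.05
eef_pos: [0.4789, -0.2397, 0.3252]
ee_rot: [3.121, -0.001, -1.366]
force: [-0.4, -0.1, 0.7]
width: 0.0005
```

```bash
python3 gd.py 12;python3 - <<'E'
from h import *
im,D=grab_frame("top");cv2.imwrite("pics/top12.png",im);np.save("top12.npy",D)
E
```

```text
t 16.05 pos [ 0.4789 -0.2397  0.3252] rpy [ 1.788e+02 -4.000e-02 -7.826e+01] shift [ 0.0166  0.3321 -0.169 ] turn [ 0.0048 -0.0204 -0.0033] F [-0.4 -0.1  0.7] M [0.12 0.02 0.02] w 0.0005 q [-0.09  0.09 -0.14  0.01 -1.36  0.3 ]
```

View pics/top12.png

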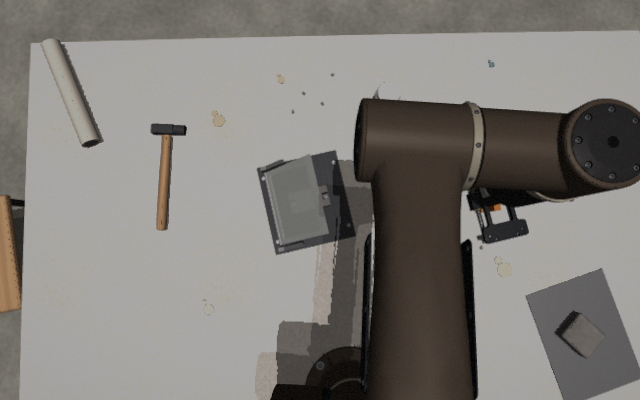

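View pics/g12.png

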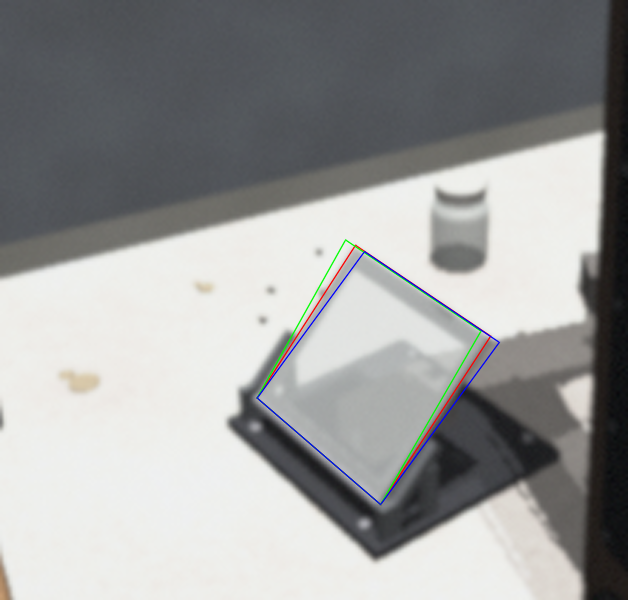

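The guard is at about 45°: the depth slope is 45.2°, and the median angle is 46.7° less about 1.3° for the panel's half thickness. In the top view the notched end of the block shows under the guard at (325,196). The arm is clear, so I hand in.

```bash
python3 - <<'E'
from station import *
print(job_done())
E
```

```text
the job is handed in; nothing more can be done
None
```

The notched block is loaded on the stand, the guard stands at about 45°, and the job is handed in. The clock read about 16 s at the last check, well inside the 66 s limit.

- **Block:** I picked up the grey notched block and lowered it over the keys until it bottomed on the plate. Contact came at the predicted height of 40.5 mm. I eased that to a light touch before opening the gripper. After release, the side view matched the model of a seated block to about 1 pixel (roughly 2 mm).
- **Contact force:** One step pressed the block down harder than planned, about 46 N at the wrist against the 120 N limit. It came from a further downward step I commanded to confirm the block had bottomed out. The force went through the fingers and block, not the gripper body.
- **Guard:** I pushed it over from behind with the closed fingers. Depth gave a slope of 45.2°, and the side-view outline agreed.
- **Bystanders:** The hammer showed no movement. The jar looked unmoved in the side view and was partly hidden in the top view. The plain block was hidden by the arm in the last top picture, but the arm never came near it.
- **Disagreements:** The two cameras disagreed by about 3 mm in y when I fitted the stand's outline. The key positions supported the top-camera fit, so I used that one.
- **Not checked:** I did not measure the block again after folding the guard. The last top view shows its notched end still in place under the panel.

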